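Shut the pop-up box

ROBOT

A 6-joint arm with a two-finger parallel gripper is mounted at the origin on the work surface. World frame = base frame: x ahead of the robot, y to its left, z up, the work surface at z = 0. Lengths are in m, angles in rad, forces in N, time in s.
With the tool pointing down it reaches from about 0.325 to 0.75 m from the base axis. Payload 7.6 kg.
Tool frame: the origin (TCP) lies between the finger pads; the fingertips stand 8 mm ahead of it and the grasp point (between the pads) lies 11 mm behind it; z points along the fingers, y is the direction in which the jaws open and shut (so a half turn about z gives the same grasp; the last joint's range is limited). The gripper opens to 85 mm and grips with 20 to 120 N. Pads are 22 mm wide; open, the fingers measure 114 mm over their backs; the gripper's body (76 mm by 85 mm) begins 54 mm behind the grasp point. The pads swing forward as they close: fully open they stand 13 mm farther back than shut.
Start: joints at [1.079, 0.052, 1.401, -0, 1.689, -0.07], TCP at [0.215, 0.479, 0.213] pointing down, gripper open.
Joint ranges: [-2.9, 2.9], [-0.91, 2.17], [0.12, 2.37], [-1.06, 4.2], [0.26, 2.73], [-2.93, 2.93]. Speed limits (rad/s): [2.57, 2.57, 3.01, 3.14, 3.14, 3.14].

INTERFACE

Orientations are given as a rotation vector (axis times angle).
In Python, from workcell import env, cams, workorder gives the robot as it stands. The module is installed in compiled form; this text tells all that it offers.
- The arm moves only by the tool send_rows, never from a script. Its arguments are lists of equal length, an entry for each row: "offset": the shift along the tool's x, y, z in cm, a list of three; "delta_rot": the turn, a rotation vector about the tool's x, y, z in degrees, a list of three; "fingers": the finger opening in cm, from 0 to 8.54. In form: {"offset": [[tx, ty, tz], ...], "delta_rot": [[rx, ry, rz], ...], "fingers": [fingers, ...]}. A call has 1 to 20 rows; each row shifts and turns the pose as measured when the row begins, along the tool's axes as they then stand; what a row does not reach is not made up. A row lasts 1/10 s, in which the tool goes at most 50 mm and 8.59 degrees, less where a joint would pass 70% of its speed; a pose out of reach is approached as far as the arm can. A call with a gripper value outside its range is refused whole. The fingers move at their own pace and stop on an object; "grip_force" is the grip in N (left out, the last holds). Time passes only in rows, so rows that do not move let the fingers close. It gives the time, the measured TCP pose, the force and the opening at its end, in the units of the state.
- env.get_obs(): the state, without advancing time (a new reading comes with each control period).
- cams.get_image(name): name is "scene" or "top"; returns a dict with "color" (400x640x3 uint8, red, green, blue), "camera_matrix" (3x3 intrinsics, pixels), "dist" ([k1, k2, p1, p2, k3] as OpenCV has them; the pictures are not rectified), "rvec" (rotation vector, rad) and "tvec" (3), from world to camera coordinates, as OpenCV has them. Camera axes: x right, y down, z forward; pixel columns grow to the right and rows downward; lengths in m; the calibration is good to about 2 mm. A picture is of the moment at which its call begins. There is no depth.
- workorder.hand_in(): hands the job in, once; it reports no verdict.
Trained networks look in the newest picture that a camera, given by its name, has taken for a name from the list of things; names that differ only in an ending like _2 or _b are one class to them, and where a whole thing is asked for, a point or a joint stands for the part that bears it (a point fixed in the world has none). Each returns a list of dicts, best first, with "p" (0 to 1); they miss things now and then, are a little off and sometimes report something else, mostly with a low value. They report only what shows in the picture. A call takes as long as a camera call.
- cams.boxes_of(camera, label): "position" ([column, row] in pixels, amid what is visible of it).
The state is a dict: "t": time; "qpos": joint angles; "joint_velocities": joint speeds; "joint_efforts": joint torques, N m; "tool_pos": TCP position; "eef_rot": TCP orientation; "ft_force": force on the tool from outside, world axes, zero at the start; "ft_torque": the same for the moment, N m; "finger_gap": finger opening in m.
Only numpy, scipy, OpenCV 4.12 (cv2) and the standard library are available. Lean on these libraries where they do the work, as an engineer would, in place of code of your own. Each camera call takes 0.05 s, during which the arm holds its last target.

TASK

The pop-up box on the counter has sprung open. Fold its lid over the little wooden figure and press the lid's free edge down until the spring catch clicks over it and the box stays shut by itself. Ease off as soon as it is home rather than forcing the lid, and leave the other toys and the start box as they are.

Things in the scene. Friction and masses are not known exactly. Their poses are not given: they have to be found in the camera images.
- popbox: The pop-up box: a square plywood box, 124 x 124 mm outside, walls 110 mm high, fixed on a dark plinth 144 mm square and 4 to 32 mm high; a round-headed wooden figure sticks up out of it, its lid is open. Origin: centre of the box's underside, on the plinth. +z up; -x is the front (catch side), +x the back (hinge side); the hinge axis is parallel to y.
- popbox_hinge (a point): Middle of the lid's hinge axis: 63 mm behind (+x of) and 113 mm above the box's origin. The lid is a plywood plate 6 mm thick (axis half-way through it), 124 mm wide, reaching 126 mm from this axis to its free edge, plus a steel strike bar 36 mm wide reaching to 137 mm. Mass about 0.1 kg; hinge slightly stiff.
- poplid (a joint): Opening of the lid, rad: 0 = level, 1.57 = upright, 1.85 = leaning back; starts at 1.55 to 1.8. It meets the figure's head at about 0.85; from there the figure's spring pushes it open again whenever let go before the click. It meets the catch at about 0.145, must be pressed to about 0.01 to click, then rises to about 0.03, where the catch holds it: shut. Below -0.006 rubber buffers stop it.
- poplid_edge (a point): Middle of the lid's free edge, on its outer face (the top when shut), 126 mm from the hinge axis. x points to the hinge, z out of the outer face. Pressing down 105 mm from the hinge axis takes 4 to 8 N against the figure, rises to 15 to 20 N at the catch's slope, falls to about 6 N before the click, then meets the buffers. The lid bears 50 N at most.
- figure (a joint): Height of the wooden figure above its shut-in position, in m: 0.058 = fully up (its round head, 52 mm wide, is at the middle of the box, its top 169 mm above the box's origin), about 0 = down under the shut lid. A spring pushes it up with 5.6 N when up, 8.5 N when down.
- catch (a joint): Outward swing of the spring catch, rad: 0 = at rest, about 0.12 as the lid's strike bar passes. A steel leaf 26 mm wide in the middle of the box's front, 65 to 80 mm in front of the box's origin, its sloping tip 138 mm above that origin. Its hook has a turned-down lip, so the strike bar must go 3 mm below its final place before the hook snaps over it.
- startbox: The start box, fixed: a plank 240 x 110 mm with a dark wooden box (85 x 110 mm, top 60 mm above the counter) carrying a chrome toggle, a steel start gate 99 mm high and a two-lane ramp. Origin: centre of its underside. Leave alone.
- toggle (a joint): Swing of the start box's chrome toggle, rad; starts at 0, to be left there.
- car_center (a point): Tin racing car, 120 x 68 x 52 mm high; point at its centre, 25 mm above its underside. Leave alone.
- dachshund_center (a point): Tin dachshund, 185 mm long, 40 mm wide, 76 mm high; point at its middle, 30 mm up. Leave alone.
- key: Steel wind-up key lying flat, 80 mm long, 60 mm wide, 8 mm thick; origin on the counter at its middle. Leave alone.
- flagpole: Plastic flag pole standing on a 68 mm round foot, 182 mm high; origin under its foot. Leave alone.
- drum: Tin drum, 84 mm across, 60 mm high; origin under its middle. Leave alone.
- skittle: Wooden skittle standing, 52 mm across, 116 mm high; origin under its middle. Leave alone.
- engine: Wooden toy engine, 120 x 60 x 84 mm high; origin under its middle. Leave alone.

How it is judged:
By the outcome, as a careful person would: the job done as asked, in the order asked, and still so for the second after the job is handed in, with the robot touching nothing.
It also fails if it takes over 42 s, if anything falls off the work surface, if the arm or the gripper's body presses on something with over 40 N, if the wrist force passes 120 N, or if a joint passes its speed limit or range.

## Working session

There is one attempt and no reset: what is moved stays moved. The work goes in short steps, Python scripts to look and compute and a tool call to move; the robot and the scene stay as the last step left them, time stands still between calls to the robot, and variables do not carry over. Pictures are saved under pics/ and viewed, and the job is handed in when it is done.

Besides the shell and the picture viewer there is one more tool, called after "Request:" as a command line: name --argument value ..., lists and objects as JSON in quotes. send_rows: Moves the arm, as the interface text tells. Its arguments: {"type":"object","properties":{"offset":{"type":"array"},"delta_rot":{"type":"array"},"fingers":{"type":"array"},"grip_force":{"type":"number"}},"required":["offset","delta_rot","fingers"]}

```bash
mkdir -p pics; cat > h.py <<'E'
from workcell import env,cams,workorder
import cv2,numpy as np
from scipy.spatial.transform import Rotation as R
def proj(c,P):
    return cv2.projectPoints(np.array(P,float).reshape(-1,3),np.array(c['rvec']),np.array(c['tvec']),np.array(c['camera_matrix']),np.array(c['dist']))[0].reshape(-1,2)
def ray(c,uv):
    n=cv2.undistortPoints(np.array(uv,float).reshape(-1,1,2),np.array(c['camera_matrix']),np.array(c['dist'])).reshape(-1,2)
    Rm=cv2.Rodrigues(np.array(c['rvec']))[0];o=-Rm.T@np.array(c['tvec']).reshape(3)
    return o,[Rm.T@np.array([a,b,1]) for a,b in n]
def onz(c,uv,z):
    o,d=ray(c,uv);return np.array([o+k*(z-o[2])/k[2] for k in d])
def save(c,name,s=None):
    cv2.imwrite('pics/'+name,c['color'][:,:,::-1])
E
python3 - <<'E'
from h import *
np.set_printoptions(precision=3,suppress=True)
for n in('scene','top'):
    c=cams.get_image(n);save(c,n+'0.png')
    print(n,ray(c,[[320,200]]))
    for l in('popbox','popbox_hinge','poplid','poplid_edge','figure','catch','startbox','flagpole','skittle','engine','drum','car_center','dachshund_center','key'):
        print(l,[(x['p'],x['position']) for x in cams.boxes_of(n,l)][:2])
o=env.get_obs();print(o)
E
```

```text
scene (array([1.217, 0.308, 1.115]), [array([-0.517, -0.24 , -0.821])])
popbox [(0.68, [276.1, 158.2])]
popbox_hinge [(0.92, [275.6, 156.0])]
poplid [(0.9, [263.9, 154.1])]
poplid_edge [(0.6, [266.1, 152.0])]
figure [(0.45, [280.9, 127.6]), (0.43, [276.0, 140.9])]
catch [(0.6, [204.8, 161.8]), (0.53, [282.1, 128.6])]
startbox [(0.91, [383.4, 212.6]), (0.71, [273.6, 157.6])]
flagpole [(0.78, [373.2, 301.2])]
skittle [(0.9, [206.0, 166.4])]
engine [(0.93, [222.1, 225.9])]
drum [(0.81, [451.4, 260.1])]
car_center [(0.92, [321.2, 194.9])]
dachshund_center [(0.61, [293.8, 246.3])]
key []
top (array([0.456, 0.019, 1.256]), [array([ 0.105, -0.027, -0.994])])
popbox [(0.62, [398.3, 238.0])]
popbox_hinge [(0.79, [393.9, 238.0])]
poplid [(0.9, [391.8, 207.4])]
poplid_edge [(0.83, [393.1, 209.0])]
figure [(0.58, [396.7, 240.9])]
catch [(0.36, [244.3, 242.4])]
startbox [(0.73, [241.4, 241.1]), (0.34, [329.2, 274.4])]
flagpole [(0.88, [215.6, 141.9])]
skittle [(0.77, [464.2, 205.0])]
engine [(0.58, [393.0, 136.5]), (0.35, [394.1, 210.2])]
drum [(0.74, [149.3, 211.9])]
car_center [(0.82, [317.3, 230.0])]
dachshund_center [(0.72, [315.7, 153.0])]
key [(0.8, [329.9, 278.1])]
{'t': 1.5, 'qpos': array([ 1.079,  0.052,  1.401, -0.   ,  1.689, -0.07 ]), 'joint_velocities': array([-0.   ,  0.001, -0.001,  0.001, -0.001, -0.001]), 'joint_efforts': array([ -0.002, -38.155, -36.03 ,  -0.   ,   0.001,  -0.   ]), 'tool_pos': array([0.215, 0.479, 0.213]), 'eef_rot': array([0.658, 3.072, 0.   ]), 'ft_force': array([-0.371,  0.352,  0.058]), 'ft_torque': array([-0.031,  0.033,  0.017]), 'finger_gap': 0.08528741172850511}
```

View pics/scene0.png

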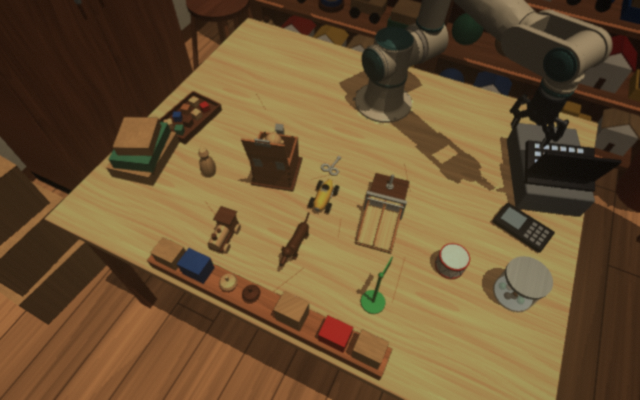

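View pics/top0.png

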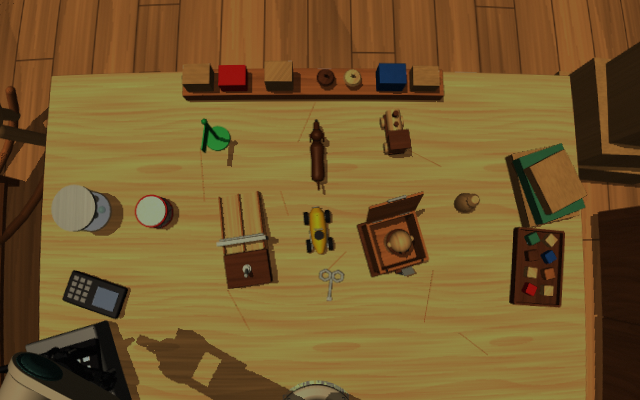

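```bash
python3 - <<'E'
import cv2
a=cv2.imread('pics/top0.png')[170:290,330:490];cv2.imwrite('pics/topc.png',cv2.resize(a,None,fx=5,fy=5,interpolation=2))
a=cv2.imread('pics/scene0.png')[90:210,210:350];cv2.imwrite('pics/scenec.png',cv2.resize(a,None,fx=5,fy=5,interpolation=2))
E
```

```text
(no output)
```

View pics/topc.png

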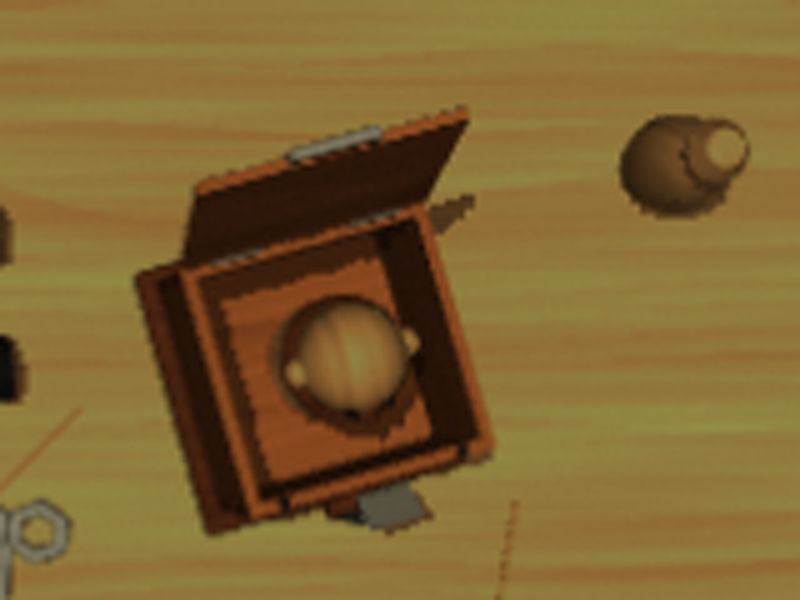

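View pics/scenec.png

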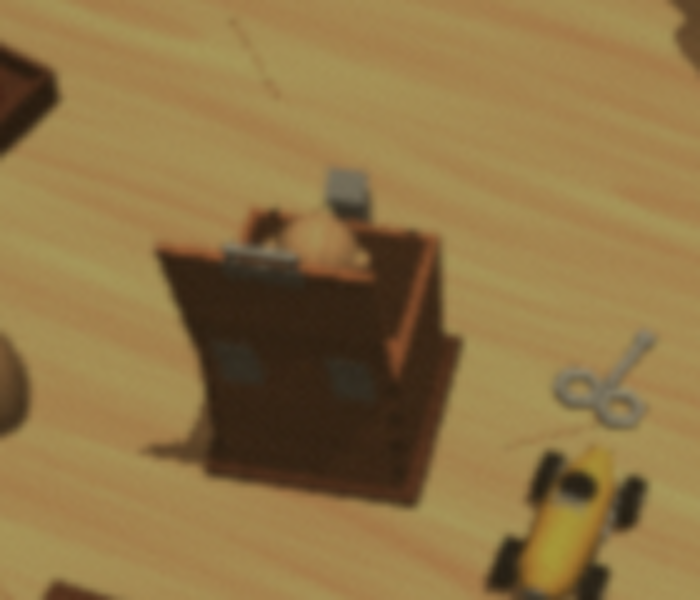

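```bash
cat > fit.py <<'E'
from h import *
from scipy.optimize import least_squares
np.set_printoptions(precision=4,suppress=True)
C={n:cams.get_image(n) for n in('top','scene')}
a=.062;b=.072
def lid(r,y,t,off=0): # r from hinge, opening t
    return [.063-r*np.cos(t)+off*np.sin(t), y, .113+r*np.sin(t)+off*np.cos(t)]
def pts(h,t):
    return {'top':[([-a,-a,.11],(492,455)),([-a,a,.11],(250,518)),([a,a,.11],(185,270)),
      (lid(.126,a,t),(198,188)),(lid(.126,-a,t),(467,110)),([b,b,0],(137,275)),([-b,b,0],(207,532))],
     'scene':[(lid(.126,-a,t),(157,247)),(lid(.126,a,t),(374,278)),([-a,a,.11],(437,235)),([-a,-a,.11],(250,212)),
      ([-b,b,0],(460,338)),([b,b,-.0],(415,500)),([b,-b,0],(207,468))]}
off={'top':(330,170),'scene':(210,90)}
def res(p,full=False):
    x,y,w,h,t=p;Rz=R.from_euler('z',w).as_matrix();out=[]
    for n,l in pts(h,t).items():
        P=np.array([q for q,_ in l])@Rz.T+[x,y,h]
        uv=np.array([u for _,u in l])/5+off[n]
        out.append(proj(C[n],P)-uv)
    return np.array(out) if full else np.concatenate(out).ravel()
s=least_squares(res,[.5,-.15,.25,.02,1.65],loss='soft_l1')
print(s.x,s.cost);print(res(s.x,True))
E
python3 fit.py
```

```text
[ 0.4726 -0.1993  0.263   0.0019  1.8095] 4.651222149764042
[[[ 0.7738 -1.0588]
  [ 0.4527  0.6127]
  [-0.7507  0.4912]
  [-0.1685  0.0272]
  [ 0.1708  0.4996]
  [-0.9144 -0.8951]
  [ 0.0886  0.4569]]

 [[-0.5336  0.0028]
  [-0.4228  0.4285]
  [ 0.5888 -0.0934]
  [ 0.3838 -1.119 ]
  [ 0.4742 -0.1011]
  [ 0.0709  0.9542]
  [-1.4354  0.347 ]]]
```

Request:
send_rows --offset '[[0, 0, -0.7], [0, 0, -0.7], [0, 0, -0.7], [0, 0, -0.7], [0, 0, -0.7], [0, 0, -0.7], [0, 0, -0.7], [0, 0, -0.7], [0, 0, -0.7], [0, 0, -0.7], [0, 0, -0.7], [0, 0, -0.7], [0, 0, -0.7], [0, 0, -0.7], [0, 0, -0.7], [0, 0, -0.7], [0, 0, -0.7]]' --delta_rot '[[0, 0, 8.28], [0, 0, 8.28], [0, 0, 8.28], [0, 0, 8.28], [0, 0, 8.28], [0, 0, 8.28], [0, 0, 8.28], [0, 0, 8.28], [0, 0, 8.28], [0, 0, 8.28], [0, 0, 8.28], [0, 0, 8.28], [0, 0, 8.28], [0, 0, 8.28], [0, 0, 8.28], [0, 0, 8.28], [0, 0, 8.28]]' --fingers '[0, 0, 0, 0, 0, 0, 0, 0, 0, 0, 0, 0, 0, 0, 0, 0, 0]'

```text
t: 3.3
tool_pos: [0.2147, 0.4786, 0.3351]
eef_rot: [3.128, 0.271, -0.002]
ft_force: [0.2, -0.2, 0.2]
finger_gap: 0.0
```

```bash
cat >> fit.py <<'E'
p=s.x
def draw(p,tag):
  x,y,w,h,t=p;Rz=R.from_euler('z',w).as_matrix()
  for n,win in(('top',(330,170,160,120)),('scene',(210,90,140,120))):
    im=C[n]['color'][:,:,::-1].copy();u0,v0,W,H=win
    im=cv2.resize(im[v0:v0+H,u0:u0+W],None,fx=5,fy=5,interpolation=2)
    def poly(P,col):
        q=proj(C[n],np.array(P)@Rz.T+[x,y,h]);q=((q-[u0,v0]+.5)*5-.5).astype(int)
        cv2.polylines(im,[q.reshape(-1,1,2)],True,col,1)
    sq=lambda s,z:[[-s,-s,z],[-s,s,z],[s,s,z],[s,-s,z]]
    poly(sq(a,.11),(0,255,0));poly(sq(b,0),(255,0,0));poly(sq(b,-h),(255,255,0))
    for o in(.003,-.003): poly([lid(.126,a,t,o),lid(.126,-a,t,o),lid(0,-a,t,o),lid(0,a,t,o)],(0,0,255))
    poly([lid(.126,.018,t),lid(.137,.018,t),lid(.137,-.018,t),lid(.126,-.018,t)],(0,255,255))
    poly([[-.065,-.013,.138],[-.065,.013,.138],[-.08,.013,.138],[-.08,-.013,.138]],(255,0,255))
    cv2.imwrite(f'pics/ov_{n}{tag}.png',im)
import sys
draw(p,'a')
E
python3 fit.py; python3 -c "
from h import *
o=env.get_obs();print(o['t'],o['tool_pos'],o['eef_rot'],o['qpos'],o['finger_gap']);print(R.from_rotvec(o['eef_rot']).as_matrix())"
```

```text
[ 0.4726 -0.1993  0.263   0.0019  1.8095] 4.651222149764042
[[[ 0.7738 -1.0588]
  [ 0.4527  0.6127]
  [-0.7507  0.4912]
  [-0.1685  0.0272]
  [ 0.1708  0.4996]
  [-0.9144 -0.8951]
  [ 0.0886  0.4569]]

 [[-0.5336  0.0028]
  [-0.4228  0.4285]
  [ 0.5888 -0.0934]
  [ 0.3838 -1.119 ]
  [ 0.4742 -0.1011]
  [ 0.0709  0.9542]
  [-1.4354  0.347 ]]]
3.4 [0.21483914 0.47883436 0.33596926] [ 3.12865034e+00  2.78662961e-01 -5.24207870e-04] [ 1.07869563e+00  6.22336770e-02  1.14671562e+00 -2.83934994e-05
  1.93329199e+00  2.47181451e+00] -0.00023903667561868505
[[ 9.84258569e-01  1.76734233e-01 -2.83066968e-04]
 [ 1.76734047e-01 -9.84258470e-01 -5.84211350e-04]
 [-3.81861205e-04  5.24987457e-04 -9.99999789e-01]]
```

View pics/ov_topa.png

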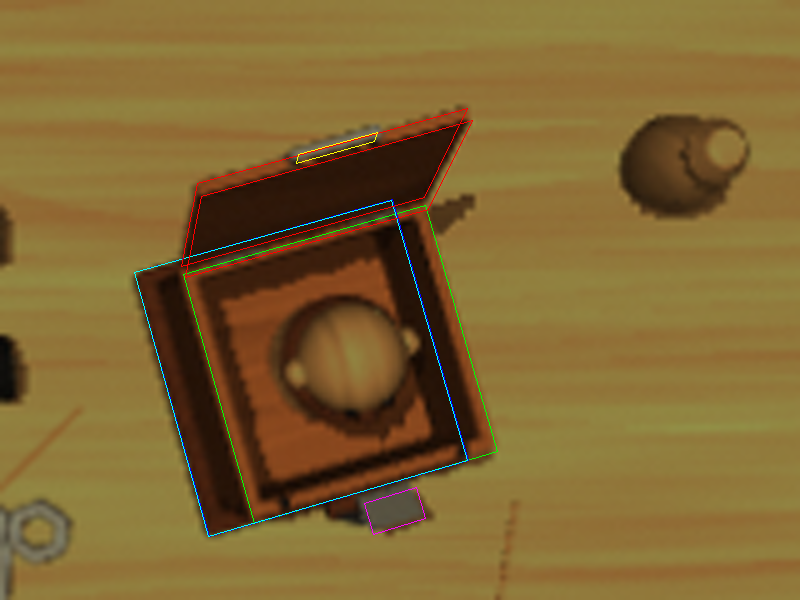

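View pics/ov_scenea.png

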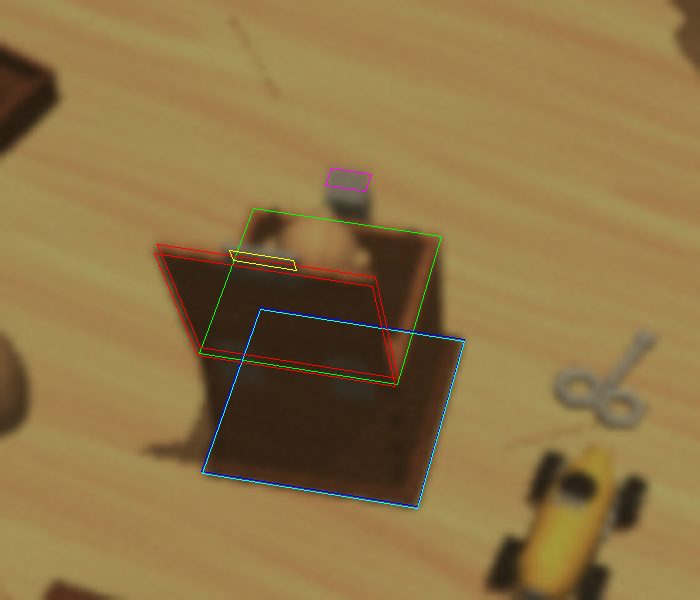

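Request:
send_rows --offset '[[0, 0, 0], [1.13, 4, 0], [1.13, 4, 0], [1.13, 4, 0], [1.13, 4, 0], [1.13, 4, 0], [1.13, 4, 0], [1.13, 4, 0], [1.13, 4, 0], [1.13, 4, 0], [1.13, 4, 0], [1.13, 4, 0], [1.13, 4, 0], [1.13, 4, 0], [1.13, 4, 0], [1.13, 4, 0], [1.13, 4, 0], [1.13, 4, 0], [1.13, 4, 0], [0, 0, 0]]' --delta_rot '[[0, 0, -4.9], [0, 0, 0], [0, 0, 0], [0, 0, 0], [0, 0, 0], [0, 0, 0], [0, 0, 0], [0, 0, 0], [0, 0, 0], [0, 0, 0], [0, 0, 0], [0, 0, 0], [0, 0, 0], [0, 0, 0], [0, 0, 0], [0, 0, 0], [0, 0, 0], [0, 0, 0], [0, 0, 0], [0, 0, 0]]' --fingers '[0, 0, 0, 0, 0, 0, 0, 0, 0, 0, 0, 0, 0, 0, 0, 0, 0, 0, 0, 0]'

```text
t: 5.4
tool_pos: [0.6444, -0.1689, 0.3203]
eef_rot: [-3.087, -0.576, 0.02]
ft_force: [-0.2, 0.1, -1.2]
finger_gap: -0.0003
```

```bash
cat > st.py <<'E'
from h import *
np.set_printoptions(precision=4,suppress=True)
x,y,w,h=.4726,-.1993,.263,.0025
o=env.get_obs();Rm=R.from_rotvec(o['eef_rot']).as_matrix();Rz=R.from_euler('z',w).as_matrix()
print(o['t'],o['tool_pos'],'q',o['qpos'],'F',Rz.T@o['ft_force'])
b=Rz.T@(o['tool_pos']-[x,y,h]);print('box frame TCP',b*1000,'tip z',b[2]*1000-8)
print('tool in box\n',Rz.T@Rm)
E
python3 st.py
```

```text
5.4 [ 0.6444 -0.1689  0.3203] q [-0.3096  0.5096  0.6423 -0.0053  2.0016  0.8901] F [-0.1303  0.1749 -1.1997]
box frame TCP [173.751  -15.3343 317.7724] tip z 309.7724283631341
tool in box
 [[ 0.9943  0.1056 -0.0128]
 [ 0.1057 -0.9944  0.0024]
 [-0.0124 -0.0038 -0.9999]]
```

Request:
send_rows --offset '[[0, 0, 0], [-0.7, -0.3, 1.4], [-0.7, -0.3, 1.4], [-0.7, -0.3, 1.4], [-0.7, -0.3, 1.4], [-0.7, -0.3, 1.4], [0, 0, 1.4], [0, 0, 0]]' --delta_rot '[[0, 0.7, 6.1], [0, 0, 0], [0, 0, 0], [0, 0, 0], [0, 0, 0], [0, 0, 0], [0, 0, 0], [0, 0, 0]]' --fingers '[0, 0, 0, 0, 0, 0, 0, 0]'

```text
t: 6.2
tool_pos: [0.6037, -0.1616, 0.2286]
eef_rot: [-3.102, -0.456, 0.007]
ft_force: [1.0, 0.3, 0.0]
finger_gap: 0.0004
```

```bash
python3 st.py; python3 - <<'E'
import cv2
from h import *
for n,(u,v,W,H) in(('top',(330,150,160,140)),('scene',(190,50,180,160))):
    c=cams.get_image(n);a=c['color'][v:v+H,u:u+W,::-1];cv2.imwrite('pics/b_'+n+'.png',cv2.resize(a,None,fx=3.7,fy=3.7,interpolation=2))
E
```

```text
6.2 [ 0.6037 -0.1616  0.2286] q [-0.3223  0.3421  1.04    0.0036  1.7662  0.9573] F [ 1.0278 -0.0103  0.0012]
box frame TCP [136.3724   2.3632 226.1282] tip z 218.12815659904376
tool in box
 [[ 0.9996  0.0289 -0.0036]
 [ 0.0289 -0.9996  0.0066]
 [-0.0035 -0.0067 -1.    ]]
```

View pics/b_scene.png

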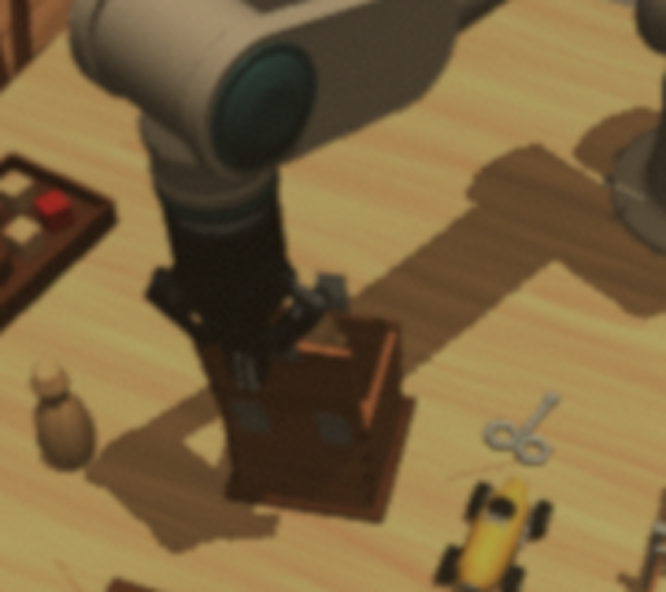

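View pics/b_top.png

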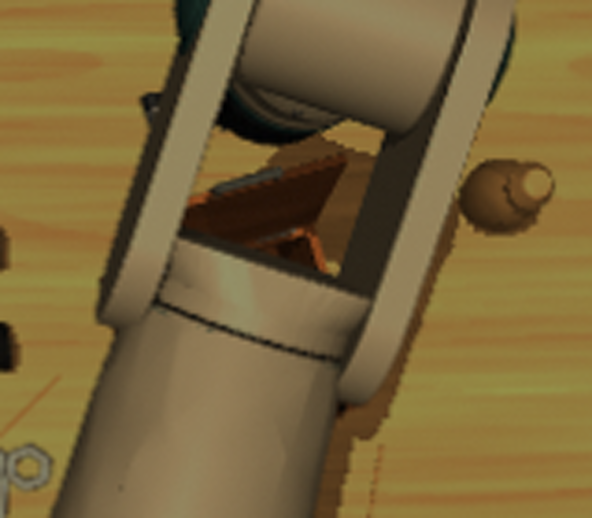

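Request:
send_rows --offset '[[-1, 0, 0], [-1, 0, 0], [-1, 0, 0], [-1, 0, 0], [-1, 0, 0], [-1, 0.1, 0], [-0.9, 0.1, 0], [-0.9, 0.1, 0], [0, 0, 0]]' --delta_rot '[[0, 0, 1.6], [0, 0, 0], [0, 0, 0], [0, 0, 0], [0, 0, 0], [0, 0, 0], [0, 0, 0], [0, 0, 0], [0, 0, 0]]' --fingers '[0, 0, 0, 0, 0, 0, 0, 0, 0]'

```text
t: 7.2
tool_pos: [0.5267, -0.1872, 0.2377]
eef_rot: [3.113, 0.422, 0.015]
ft_force: [-0.4, 0.9, 0.2]
finger_gap: 0.0
```

```bash
python3 st.py; python3 - <<'E'
import cv2
from h import *
for n,(u,v,W,H) in(('scene',(190,50,180,160)),):
    c=cams.get_image(n);a=c['color'][v:v+H,u:u+W,::-1];cv2.imwrite('pics/c_'+n+'.png',cv2.resize(a,None,fx=3.7,fy=3.7,interpolation=2))
E
```

```text
7.2 [ 0.5267 -0.1872  0.2377] q [-0.4101  0.1368  1.2612  0.0048  1.7354  0.8918] F [-0.1762  0.9305  0.2222]
box frame TCP [ 55.4193  -2.4335 235.2441] tip z 227.24407289138523
tool in box
 [[ 0.9999  0.0067  0.0094]
 [ 0.0067 -1.     -0.0015]
 [ 0.0094  0.0015 -1.    ]]
```

View pics/c_scene.png

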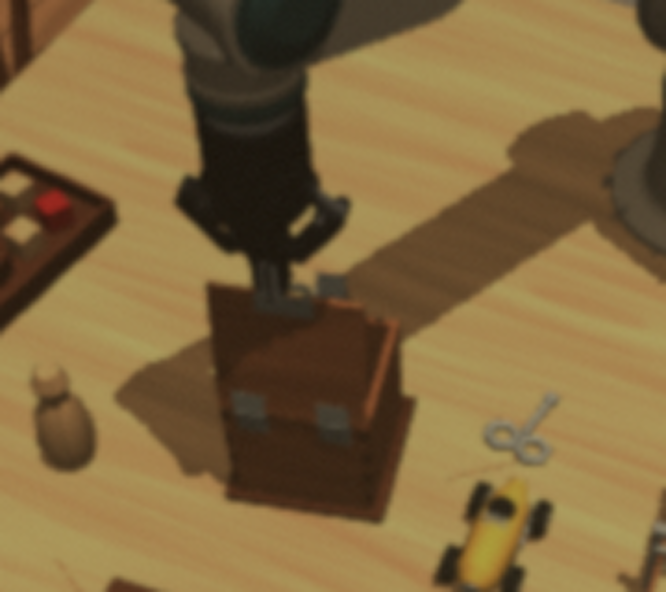

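Request:
send_rows --offset '[[-0.9, -0.1, 0.7], [-0.9, -0.1, 0.7], [-1, 0, 0.5], [-1, 0, 0.5], [-0.8, 0, 0.5], [-0.8, 0, 0.5], [0, 0, 0]]' --delta_rot '[[0, -0.5, 0], [0, 0, 0], [0, 0, 0], [0, 0, 0], [0, 0, 0], [0, 0, 0], [0, 0, 0]]' --fingers '[0, 0, 0, 0, 0, 0, 0]'

```text
t: 7.95
tool_pos: [0.4734, -0.1996, 0.2002]
eef_rot: [-3.113, -0.425, 0.002]
ft_force: [-1.1, 0.0, 0.2]
finger_gap: 0.0001
```

```bash
python3 st.py; python3 - <<'E'
import cv2
from h import *
for n,(u,v,W,H) in(('scene',(190,50,180,160)),):
    c=cams.get_image(n);a=c['color'][v:v+H,u:u+W,::-1];cv2.imwrite('pics/d_'+n+'.png',cv2.resize(a,None,fx=3.7,fy=3.7,interpolation=2))
E
```

```text
7.95 [ 0.4734 -0.1996  0.2002] q [-0.4706  0.0251  1.4533 -0.0005  1.6641  0.8288] F [-1.0812  0.3084  0.1884]
box frame TCP [  0.7198  -0.5341 197.7119] tip z 189.71192241164854
tool in box
 [[ 1.      0.0083 -0.0011]
 [ 0.0083 -1.      0.0003]
 [-0.0011 -0.0003 -1.    ]]
```

View pics/d_scene.png

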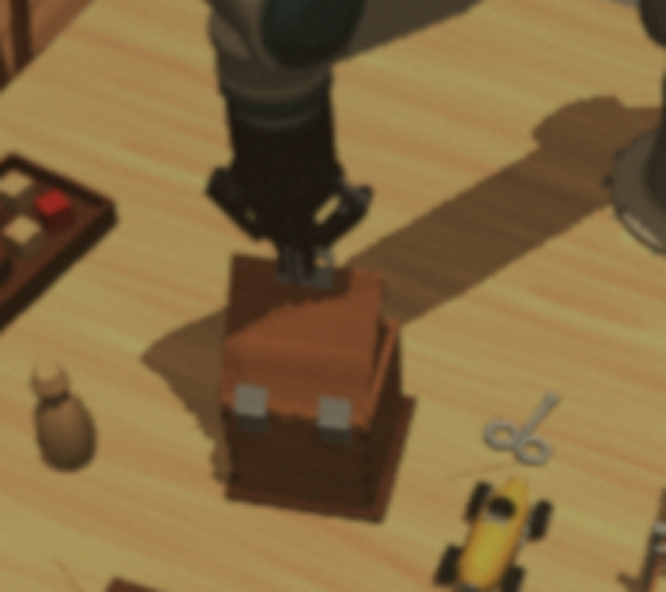

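Request:
send_rows --offset '[[-0.8, 0, 0.5], [-0.8, 0, 0.7], [-0.8, 0, 0.8], [-0.6, 0, 0.9], [-0.5, 0, 0.9], [0, 0, 0]]' --delta_rot '[[0, 0, 0], [0, 0, 0], [0, 0, 0], [0, 0, 0], [0, 0, 0], [0, 0, 0]]' --fingers '[0, 0, 0, 0, 0, 0]'

```text
t: 8.6
tool_pos: [0.4403, -0.2093, 0.1623]
eef_rot: [3.11, 0.428, 0.011]
ft_force: [1.8, -0.3, 0.2]
finger_gap: -0.0002
```

```bash
python3 st.py
```

```text
8.6 [ 0.4403 -0.2093  0.1623] q [-0.521  -0.0398  1.5936  0.0023  1.5806  0.7765] F [ 1.6329 -0.7521  0.1995]
box frame TCP [-33.8113  -1.2619 159.7878] tip z 151.78783014623573
tool in box
 [[ 0.9999  0.0104  0.0068]
 [ 0.0104 -0.9999 -0.0034]
 [ 0.0067  0.0035 -1.    ]]
```

```bash
python3 - <<'E'
import cv2
from h import *
o=env.get_obs();print(o['t'],o['ft_force'],o['ft_torque'],o['joint_efforts'])
for n,(u,v,W,H) in(('scene',(190,50,180,160)),):
    c=cams.get_image(n);a=c['color'][v:v+H,u:u+W,::-1];cv2.imwrite('pics/e_'+n+'.png',cv2.resize(a,None,fx=3.7,fy=3.7,interpolation=2))
o=env.get_obs();print(o['t'],o['ft_force'],o['tool_pos'])
E
```

```text
8.6 [ 1.77228652 -0.3017475   0.19950388] [ 0.03183257 -0.2634899  -0.01282487] [ -0.41061203 -33.89054775 -34.44263935  -0.24581571   0.34823544
  -0.066812  ]
8.65 [0.06163047 0.32367355 2.28973756] [ 0.44074972 -0.20923672  0.16294163]
```

View pics/e_scene.png

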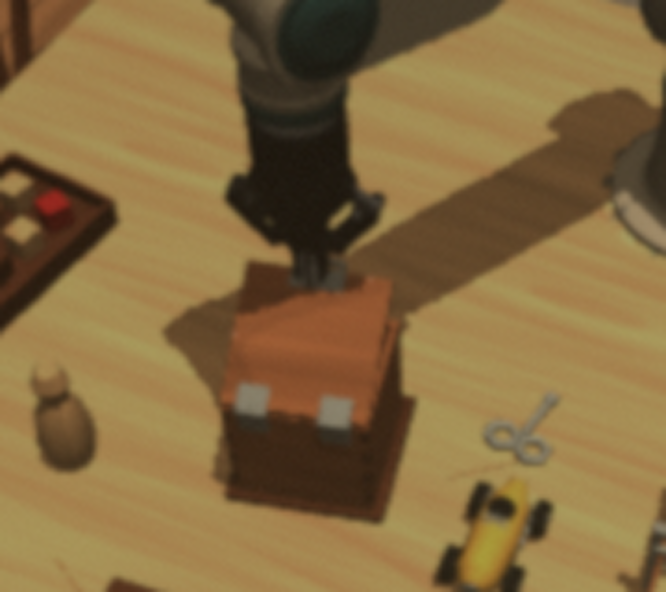

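Request:
send_rows --offset '[[-0.1, 0, 0.4], [-0.1, 0, 0.4], [-0.1, 0, 0.4], [0, 0, 0.3], [0, 0, 0]]' --delta_rot '[[0, 0, 0], [0, 0, 0], [0, 0, 0], [0, 0, 0], [0, 0, 0]]' --fingers '[0, 0, 0, 0, 0]'

```text
t: 9.15
tool_pos: [0.4379, -0.2107, 0.1476]
eef_rot: [3.108, 0.427, 0.012]
ft_force: [-0.7, -0.9, 2.5]
finger_gap: 0.0
```

```bash
python3 st.py
```

```text
9.15 [ 0.4379 -0.2107  0.1476] q [-0.5254 -0.0364  1.6198  0.0013  1.5497  0.7721] F [-0.9103 -0.6499  2.4995]
box frame TCP [-36.5028  -2.0228 145.1237] tip z 137.12371734075015
tool in box
 [[ 0.9999  0.0103  0.007 ]
 [ 0.0103 -0.9999 -0.0051]
 [ 0.0069  0.0052 -1.    ]]
```

Request:
send_rows --offset '[[-0.05, -0.1, 0.3], [-0.05, -0.1, 0.3], [0, 0, 0.3]]' --delta_rot '[[0, 0, 0], [0, 0, 0], [0, 0, 0]]' --fingers '[0, 0, 0]'

```text
t: 9.45
tool_pos: [0.4368, -0.2097, 0.1387]
eef_rot: [3.106, 0.427, 0.014]
ft_force: [-1.1, 0.9, 4.0]
finger_gap: 0.0001
```

```bash
python3 st.py
```

```text
9.45 [ 0.4368 -0.2097  0.1387] q [-0.5241 -0.0362  1.6377  0.0004  1.5294  0.7736] F [-0.7996  1.1693  3.9609]
box frame TCP [-37.2548  -0.7426 136.1946] tip z 128.1945556544987
tool in box
 [[ 0.9999  0.01    0.0079]
 [ 0.0101 -0.9999 -0.0073]
 [ 0.0078  0.0073 -0.9999]]
```

Request:
send_rows --offset '[[0, 0, 0.25], [0, 0, 0.25]]' --delta_rot '[[0, 0, 0], [0, 0, 0]]' --fingers '[0, 0]'

```text
t: 9.65
tool_pos: [0.4366, -0.2096, 0.133]
eef_rot: [3.107, 0.427, 0.012]
ft_force: [-2.2, -0.6, 3.9]
finger_gap: -0.0002
```

```bash
python3 st.py; python3 - <<'E'
import cv2
from h import *
for n,(u,v,W,H) in(('scene',(190,50,180,160)),('top',(330,170,160,120))):
    c=cams.get_image(n);a=c['color'][v:v+H,u:u+W,::-1];cv2.imwrite('pics/f_'+n+'.png',cv2.resize(a,None,fx=3.7,fy=3.7,interpolation=2))
o=env.get_obs();print(o['t'],o['ft_force'],o['tool_pos'])
E
```

```text
9.65 [ 0.4366 -0.2096  0.133 ] q [-0.524  -0.0321  1.6452  0.0003  1.5187  0.7736] F [-2.3266 -0.0445  3.8572]
box frame TCP [-37.4587  -0.5507 130.541 ] tip z 122.54100122642191
tool in box
 [[ 0.9999  0.0101  0.0072]
 [ 0.0102 -0.9999 -0.0067]
 [ 0.0071  0.0068 -1.    ]]
9.75 [-0.48703603 -1.7052685   2.94981562] [ 0.43647299 -0.20957944  0.13275656]
```

View pics/f_scene.png

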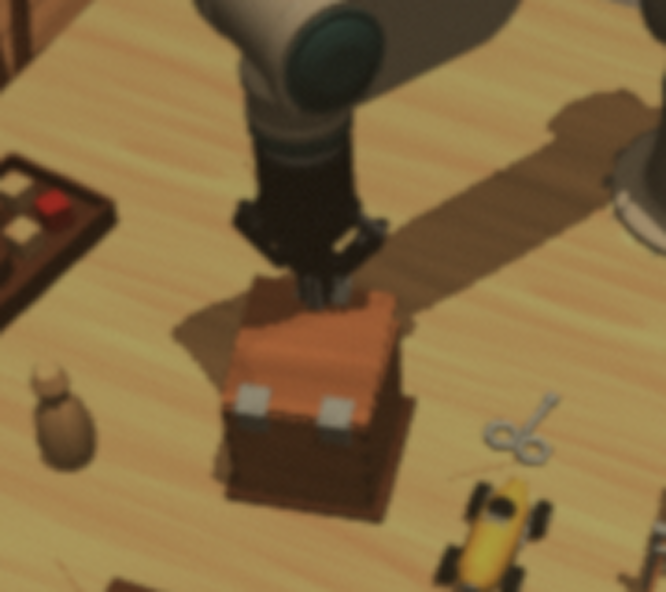

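```bash
cat > lidt.py <<'E'
import sys;sys.argv
from h import *
x,y,w,h=.4726,-.1993,.263,.0019
c=cams.get_image('scene');Rz=R.from_euler('z',w).as_matrix()
for t in(0,.03,.1,.15,.2,.3,.4):
    P=[[.063-.126*np.cos(t)+.003*np.sin(t),s*.062,.113+.126*np.sin(t)+.003*np.cos(t)] for s in(-1,1)]
    print(t,((proj(c,np.array(P)@Rz.T+[x,y,h])-[190,50]+.5)*3.7).round(1).tolist())
E
python3 lidt.py
```

```text
0 [[261.9, 296.9], [401.5, 317.7]]
0.03 [[261.4, 293.9], [401.3, 314.8]]
0.1 [[260.1, 287.3], [400.8, 308.3]]
0.15 [[259.1, 283.0], [400.3, 303.9]]
0.2 [[257.9, 278.8], [399.8, 299.8]]
0.3 [[255.3, 271.4], [398.5, 292.6]]
0.4 [[252.3, 265.2], [396.8, 286.5]]
```

View pics/f_top.png

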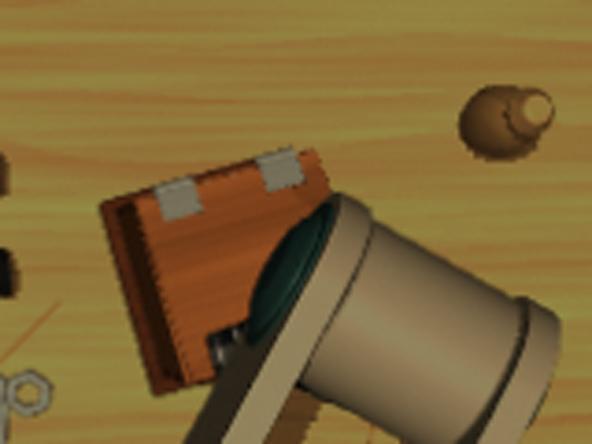

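```bash
sed -e 's/\[b,b,0\]/[b,b,-h]/;s/\[-b,b,0\]/[-b,b,-h]/' -e 's/\[-b,b,0\],(460/[-b,b,-h],(460/;s/\[b,b,-.0\]/[b,b,-h]/;s/\[b,-b,0\]/[b,-b,-h]/' -e '/^draw/d' fit.py > fit2.py; grep -n '\-h\]' fit2.py; python3 fit2.py
sed -e 's/,(\[b,b,0\].*(207,532))\]/]/' -e "s/(250,212)),/(250,212))]}/" -e '/\[-b,b,0\],(460/d' -e '/^draw/d' -e 's/out=np.array(out)//;s/^print(s.x,s.cost).*/print(s.x,s.cost)/' fit.py > fit3.py; sed -n 8,20p fit3.py; python3 fit3.py
```

```text
10:      (lid(.126,a,t),(198,188)),(lid(.126,-a,t),(467,110)),([b,b,-h],(137,275)),([-b,b,-h],(207,532))],
12:      ([-b,b,-h],(460,338)),([b,b,-h],(415,500)),([b,-b,-h],(207,468))]}
[ 0.4723 -0.1997  0.2624  0.0006  1.8106] 4.918872356858373
[[[ 0.772  -0.9032]
  [ 0.4941  0.7213]
  [-0.6613  0.6437]
  [-0.0821  0.1579]
  [ 0.2004  0.6834]
  [-0.8464 -0.7453]
  [ 0.0995  0.5381]]

 [[-0.5349  0.2167]
  [-0.4786  0.6592]
  [ 0.5685  0.0811]
  [ 0.4052 -0.9591]
  [ 0.457   0.1687]
  [ 0.0361  1.1915]
  [-1.4057  0.568 ]]]
def pts(h,t):
    return {'top':[([-a,-a,.11],(492,455)),([-a,a,.11],(250,518)),([a,a,.11],(185,270)),
      (lid(.126,a,t),(198,188)),(lid(.126,-a,t),(467,110))],
     'scene':[(lid(.126,-a,t),(157,247)),(lid(.126,a,t),(374,278)),([-a,a,.11],(437,235)),([-a,-a,.11],(250,212))]}
off={'top':(330,170),'scene':(210,90)}
def res(p,full=False):
    x,y,w,h,t=p;Rz=R.from_euler('z',w).as_matrix();out=[]
    for n,l in pts(h,t).items():
        P=np.array([q for q,_ in l])@Rz.T+[x,y,h]
        uv=np.array([u for _,u in l])/5+off[n]
        out.append(proj(C[n],P)-uv)
    return np.array(out) if full else np.concatenate(out).ravel()
s=least_squares(res,[.5,-.15,.25,.02,1.65],loss='soft_l1')
[ 0.4735 -0.199   0.2624  0.0015  1.8014] 2.3023623559368405
```

```bash
python3 - <<'E'
from h import *
c=cams.get_image('scene');o=env.get_obs();Rm=R.from_rotvec(o['eef_rot']).as_matrix()
a=c['color'][90:160,250:310,::-1];a=cv2.resize(a,None,fx=8,fy=8,interpolation=2)
for d,col in((-.011,(255,0,0)),(0,(0,255,0)),(.008,(0,0,255)),(.021,(255,0,255))):
    q=((proj(c,o['tool_pos']+Rm@[0,0,d])[0]-[250,90]+.5)*8).astype(int);cv2.circle(a,tuple(int(v) for v in q),3,col,-1)
cv2.imwrite('pics/g.png',a)
x,y,w,h=.4726,-.1993,.263,.0019;Rz=R.from_euler('z',w).as_matrix()
for t in(.1,.2,.3):
    P=[[.063-.126*np.cos(t)+.003*np.sin(t),s*.062,.113+.126*np.sin(t)+.003*np.cos(t)] for s in(-1,1)]
    print(t,((proj(c,np.array(P)@Rz.T+[x,y,h])-[250,90]+.5)*8).round(1).tolist())
print(o['t'],o['tool_pos'],o['ft_force'])
E
```

```text
0.1 [[82.4, 301.3], [386.6, 346.5]]
0.2 [[77.6, 282.9], [384.4, 328.3]]
0.3 [[72.0, 266.8], [381.5, 312.6]]
10.05 [ 0.43668824 -0.20955796  0.13334827] [-0.76063135  0.13136432  3.14861225]
```

View pics/g.png

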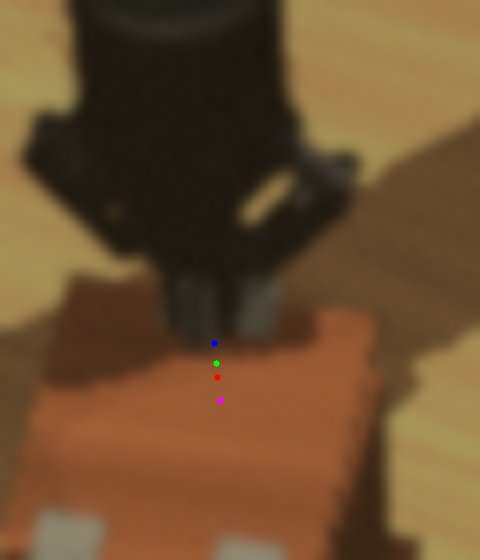

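Request:
send_rows --offset '[[-0.1, 0, 0.25], [-0.1, 0, 0.25], [0, 0, 0.25]]' --delta_rot '[[0, 0, 0], [0, 0, 0], [0, 0, 0]]' --fingers '[0, 0, 0]'

```text
t: 10.35
tool_pos: [0.4353, -0.21, 0.1259]
eef_rot: [3.106, 0.428, 0.016]
ft_force: [-2.8, -0.0, 4.2]
finger_gap: -0.0002
```

```bash
python3 st.py
```

```text
10.35 [ 0.4353 -0.21    0.1259] q [-0.5268 -0.0311  1.6587  0.0014  1.5025  0.7704] F [-2.6777  0.6726  4.2437]
box frame TCP [-38.8325  -0.6012 123.4394] tip z 115.43938505289529
tool in box
 [[ 0.9999  0.0106  0.0091]
 [ 0.0106 -0.9999 -0.0072]
 [ 0.009   0.0073 -0.9999]]
```

Now at about 0.15, expecting the catch slope next.

Request:
send_rows --offset '[[0, 0, 0.25], [0, 0, 0.25]]' --delta_rot '[[0, 0, 0], [0, 0, 0]]' --fingers '[0, 0]'

```text
t: 10.55
tool_pos: [0.4348, -0.2102, 0.1208]
eef_rot: [3.106, 0.427, 0.014]
ft_force: [-5.0, 1.4, 11.4]
finger_gap: 0.0002
```

Request:
send_rows --offset '[[0, 0, 0.25]]' --delta_rot '[[0, 0, 0]]' --fingers '[0]'

```text
t: 10.65
tool_pos: [0.4346, -0.2104, 0.119]
eef_rot: [3.106, 0.427, 0.013]
ft_force: [-6.2, 2.3, 14.0]
finger_gap: -0.0
```

Request:
send_rows --offset '[[0, 0, 0.25]]' --delta_rot '[[0, 0, 0]]' --fingers '[0]'

```text
t: 10.75
tool_pos: [0.4344, -0.2105, 0.1177]
eef_rot: [3.106, 0.427, 0.012]
ft_force: [-7.8, 2.9, 15.7]
finger_gap: -0.0001
```

Request:
send_rows --offset '[[0, 0, 0.25]]' --delta_rot '[[0, 0, 0]]' --fingers '[0]'

```text
t: 10.85
tool_pos: [0.4343, -0.2106, 0.1164]
eef_rot: [3.105, 0.426, 0.012]
ft_force: [-3.7, 1.0, 8.8]
finger_gap: 0.0001
```

Request:
send_rows --offset '[[0, 0, 0.15]]' --delta_rot '[[0, 0, 0]]' --fingers '[0]'

```text
t: 10.95
tool_pos: [0.4342, -0.2105, 0.1152]
eef_rot: [3.105, 0.426, 0.012]
ft_force: [-2.1, 0.6, 5.5]
finger_gap: 0.0
```

Request:
send_rows --offset '[[0, 0, 0.15]]' --delta_rot '[[0, 0, 0]]' --fingers '[0]'

```text
t: 11.05
tool_pos: [0.434, -0.2106, 0.114]
eef_rot: [3.105, 0.426, 0.012]
ft_force: [-3.7, 1.0, 5.9]
finger_gap: 0.0
```

Request:
send_rows --offset '[[0, 0, 0.15]]' --delta_rot '[[0, 0, 0]]' --fingers '[0]'

```text
t: 11.15
tool_pos: [0.4339, -0.2106, 0.1125]
eef_rot: [3.105, 0.426, 0.011]
ft_force: [-2.5, 0.4, 5.4]
finger_gap: -0.0002
```

Request:
send_rows --offset '[[0, 0, 0.15]]' --delta_rot '[[0, 0, 0]]' --fingers '[0]'

```text
t: 11.25
tool_pos: [0.4337, -0.2106, 0.1111]
eef_rot: [3.105, 0.426, 0.011]
ft_force: [-2.9, -0.4, 5.8]
finger_gap: -0.0
```

Request:
send_rows --offset '[[0, 0, 0.12]]' --delta_rot '[[0, 0, 0]]' --fingers '[0]'

```text
t: 11.35
tool_pos: [0.4336, -0.2106, 0.11]
eef_rot: [3.105, 0.426, 0.01]
ft_force: [-2.9, 0.7, 5.0]
finger_gap: -0.0
```

Request:
send_rows --offset '[[0, 0, 0.12]]' --delta_rot '[[0, 0, 0]]' --fingers '[0]'

```text
t: 11.45
tool_pos: [0.4335, -0.2106, 0.1086]
eef_rot: [3.105, 0.426, 0.01]
ft_force: [-1.3, 1.1, 3.3]
finger_gap: -0.0
```

Request:
send_rows --offset '[[0, 0, 0.12]]' --delta_rot '[[0, 0, 0]]' --fingers '[0]'

```text
t: 11.55
tool_pos: [0.4334, -0.2106, 0.107]
eef_rot: [3.106, 0.426, 0.01]
ft_force: [-1.3, -1.4, 4.3]
finger_gap: -0.0002
```

Request:
send_rows --offset '[[0, 0, 0.1]]' --delta_rot '[[0, 0, 0]]' --fingers '[0]'

```text
t: 11.65
tool_pos: [0.4334, -0.2106, 0.1057]
eef_rot: [3.106, 0.426, 0.009]
ft_force: [-0.9, -0.3, 3.8]
finger_gap: -0.0
```

Request:
send_rows --offset '[[0, 0, 0.1]]' --delta_rot '[[0, 0, 0]]' --fingers '[0]'

```text
t: 11.75
tool_pos: [0.4334, -0.2106, 0.1048]
eef_rot: [3.106, 0.426, 0.009]
ft_force: [-4.6, 1.5, 13.1]
finger_gap: 0.0
```

Request:
send_rows --offset '[[0, 0, -0.25]]' --delta_rot '[[0, 0, 0]]' --fingers '[0]'

```text
t: 11.85
tool_pos: [0.4334, -0.2106, 0.1072]
eef_rot: [3.106, 0.426, 0.009]
ft_force: [-0.1, -0.3, 3.3]
finger_gap: -0.0
```

Request:
send_rows --offset '[[0, 0, -0.25]]' --delta_rot '[[0, 0, 0]]' --fingers '[0]'

```text
t: 11.95
tool_pos: [0.4335, -0.2105, 0.1097]
eef_rot: [3.106, 0.426, 0.009]
ft_force: [0.2, 0.5, 0.9]
finger_gap: -0.0001
```

Request:
send_rows --offset '[[0, 0, -0.25]]' --delta_rot '[[0, 0, 0]]' --fingers '[0]'

```text
t: 12.05
tool_pos: [0.4333, -0.2103, 0.1118]
eef_rot: [3.107, 0.426, 0.009]
ft_force: [0.4, -0.7, 0.2]
finger_gap: 0.0003
```

Request:
send_rows --offset '[[0, 0, -0.5], [0, 0, -1], [0, 0, -2], [0, 0, -2], [0, 0, -2], [0, 0, -2], [0, 0, -2], [0, 0, -2], [0, 4, -1], [0, -4, 0], [0, -4, 0], [0, -4, 0], [0, -4, 0], [0, -4, 0], [0, -4, 0], [0, -4, 0], [0, 0, 0]]' --delta_rot '[[0, 0, 0], [0, 0, 0], [0, 0, 0], [0, 0, 0], [0, 0, 0], [0, 0, 0], [0, 0, 0], [0, 0, 0], [0, 0, 0], [0, 0, 0], [0, 0, 0], [0, 0, 0], [0, 0, 0], [0, 0, 0], [0, 0, 0], [0, 0, 0], [0, 0, 0]]' --fingers '[0, 0, 0, 0, 0, 0, 0, 0, 0, 0, 0, 0, 0, 0, 0, 0, 0]'

```text
t: 13.75
tool_pos: [0.3654, 0.0279, 0.2654]
eef_rot: [-3.111, -0.418, -0.0]
ft_force: [0.4, -1.1, 0.6]
finger_gap: -0.0002
```

```bash
python3 st.py; python3 lidt.py; python3 - <<'E'
import cv2
from h import *
for n,(u,v,W,H) in(('scene',(190,50,180,160)),('top',(330,170,160,120))):
    c=cams.get_image(n);save(c,'full_'+n+'.png');a=c['color'][v:v+H,u:u+W,::-1];cv2.imwrite('pics/z_'+n+'.png',cv2.resize(a,None,fx=3.7,fy=3.7,interpolation=2))
E
```

```text
13.75 [0.3654 0.0279 0.2654] q [-0.0265 -0.4131  1.7045  0.0024  1.8506  1.2777] F [ 0.1349 -1.142   0.6014]
box frame TCP [-44.4452 247.2657 262.9237] tip z 254.92366606912822
tool in box
 [[ 1.      0.0042  0.0003]
 [ 0.0042 -1.      0.0023]
 [ 0.0003 -0.0023 -1.    ]]
0 [[261.9, 296.9], [401.5, 317.7]]
0.03 [[261.4, 293.9], [401.3, 314.8]]
0.1 [[260.1, 287.3], [400.8, 308.3]]
0.15 [[259.1, 283.0], [400.3, 303.9]]
0.2 [[257.9, 278.8], [399.8, 299.8]]
0.3 [[255.3, 271.4], [398.5, 292.6]]
0.4 [[252.3, 265.2], [396.8, 286.5]]
```

View pics/z_scene.png

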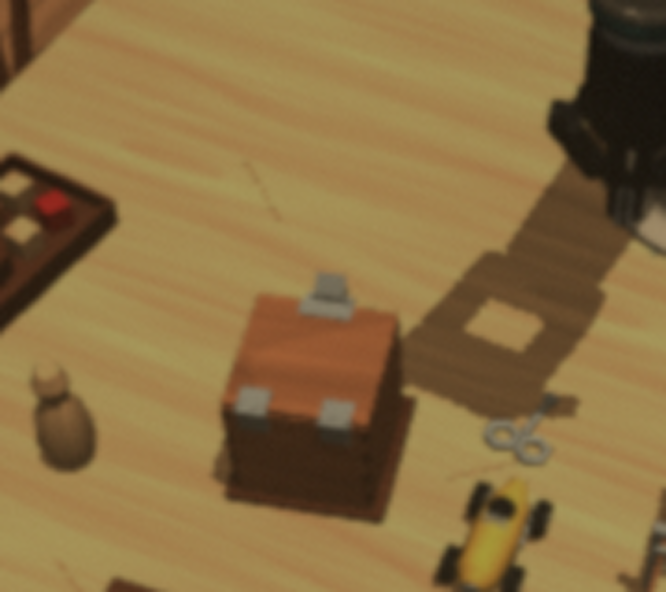

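View pics/full_top.png

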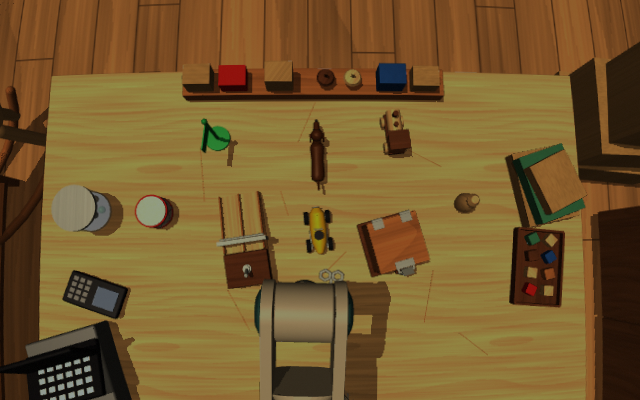

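The scene picture shows the lid flat: its far corners are at about (258,296) and (398,315) in the crop, which matches an opening of about 0.03. The catch at (330,285) sits over the strike bar. The top picture shows every toy where it was, and the gripper clear of everything.

```bash
python3 -c "
from h import *
print(workorder.hand_in(), env.get_obs()['t'])"
```

```text
the job is handed in; nothing more can be done
the job is handed in; nothing more can be done
```

The pop-up box is shut and holding by itself, and I handed the job in at about 14 s of the 42 s allowed.

- **What I did:** I swung the lid over the figure with the closed fingers and pressed it down near the middle of its free edge. The vertical force rose to about 16 N on the catch's slope, then fell to about 4–6 N. It reached 13 N at the buffers, where I backed off at once.
- **Catch holding:** When I eased off, the force dropped to about zero within 5–7 mm, so the lid was no longer pushing back. The last scene picture shows the lid flat, at an opening of about 0.03 rad, with the hook over the strike bar.
- **Other toys:** They look unmoved in the last pictures, and the gripper is clear of everything. I compared these by eye only. The arm partly hides the key in the top picture, but the scene picture shows it in place.
- **A check that disagreed:** With the stated 8 mm fingertip offset, the lid seemed nearly shut while the picture still showed it about 0.2 rad open. The fingertips looked nearly 20 mm farther back than stated, so I relied on the pictures and the measured force for the last part of the press.

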